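Put the lemon away in the snap-lid food box

TASK

Put the lemon away in the food box: lay it inside without dropping it, swing the hinged lid fully shut, then press down each of the lid's three snap tabs (front, left and right) until every one has clicked down flat. Leave the mug behind the box and the tin beside it standing where they are.

Things in the scene. Friction and masses are not known exactly. Their poses are not given: they have to be found in the camera images.
- lemon: Whole lemon, lying on the worktop to the left of the box; 78 mm long, 55 mm wide, 56 mm high. Origin at the underside of its middle; long axis = its own x. About 0.1 kg; can be gripped across its width.
- food_box: White rectangular plastic food box on rubber feet, does not slide: 130 mm deep (its x), 170 mm wide (its y), rim 70 mm above the worktop, walls 4 mm. Origin at the centre of its underside; x points from its front side to its hinge side, z up. The grey lid is hinged on the rim at x = +65 mm, z = 70 mm.
- box_floor (a point): Centre of the box's inner floor, 8 mm above the worktop; axes as the box.
- lid (a joint): Hinge of the grey lid (134 x 176 mm, 8 mm thick). 0 = shut flat on the box, grows as it opens; 1.57 = upright, 1.9 = leaning back on its stop; starts between 1.5 and 1.8. Stiff: the lid stays where it is left and needs about 2 N at its free edge to move. Shut, its top face is 78 mm above the worktop.
- lid_hinge (a point): Middle of the lid's hinge line (which runs along the box's y). Its axes turn with the lid: x points away from the lid's free edge, y as the box's y, z out of the lid's outer (upper) face.
- lid_face (a point): Point on the lid's outer face near its free left corner, clear of the tabs: good to push the lid shut. 115 mm from the hinge line, 57 mm to the box's +y side of the middle; axes as lid_hinge.
- tab_front (a joint): Snap tab at the lid's front edge, opposite the hinge: flat flap 60 mm wide and 36 mm long, 4 mm thick, hinged at its inner edge on top of the lid, with a lip at its outer end that hooks over the box's rim. 0 = standing up 0.70 rad (40 degrees) from the lid, 0.70 = snapped down flat. Over-centre spring: let go before 0.4 it pops up again, past 0.4 it snaps down by itself and stays; needs up to about 8 N at the pad.
- tab_left (a joint): Snap tab at the lid's left edge (the box's +y side), mid-way along: flat flap 60 mm wide and 36 mm long, 4 mm thick, hinged at its inner edge on top of the lid, with a lip at its outer end that hooks over the box's rim. 0 = standing up 0.70 rad (40 degrees) from the lid, 0.70 = snapped down flat. Over-centre spring: let go before 0.4 it pops up again, past 0.4 it snaps down by itself and stays; needs up to about 8 N at the pad.
- tab_right (a joint): Snap tab at the lid's right edge (the box's -y side), mid-way along: flat flap 60 mm wide and 36 mm long, 4 mm thick, hinged at its inner edge on top of the lid, with a lip at its outer end that hooks over the box's rim. 0 = standing up 0.70 rad (40 degrees) from the lid, 0.70 = snapped down flat. Over-centre spring: let go before 0.4 it pops up again, past 0.4 it snaps down by itself and stays; needs up to about 8 N at the pad.
- tab_front_pad (a point): Where to press the front tab: on the ribbed half of the flap, 24 mm outward from its hinge, in the middle of its thickness. With the lid shut it stands 95 mm above the worktop when up and 80 mm when snapped down (the flap's top is 2 mm higher); down, it lies at x = -65, y = 0 mm from the box's origin, in the box's axes.
- tab_left_pad (a point): Where to press the left tab: on the ribbed half of the flap, 24 mm outward from its hinge, in the middle of its thickness. With the lid shut it stands 95 mm above the worktop when up and 80 mm when snapped down (the flap's top is 2 mm higher); down, it lies at x = 0, y = +85 mm from the box's origin, in the box's axes.
- tab_right_pad (a point): Where to press the right tab: on the ribbed half of the flap, 24 mm outward from its hinge, in the middle of its thickness. With the lid shut it stands 95 mm above the worktop when up and 80 mm when snapped down (the flap's top is 2 mm higher); down, it lies at x = 0, y = -85 mm from the box's origin, in the box's axes.
- mug_spare: Bystander: loose white mug with a handle, nearest behind the box, 92 x 127 x 95 mm. Origin under its middle.
- tin_small: Bystander: small food tin, 75 mm across, 58 mm high, to the right of the box. Origin under its middle.
Things that resemble listed ones, but are neither listed nor needed, are in the scene too. Leave any blue or green look-alike of the lemon alone.

How it is judged:
By the outcome, as a careful person would: the job done as asked, in the order asked, and still so for the second after the job is handed in, with the robot touching nothing.
It also fails if it takes over 54 s, if anything falls off the work surface, if the arm or the gripper's body presses on something with over 40 N, if the wrist force passes 120 N, or if a joint passes its speed limit or range.

ROBOT

A 7-joint arm with a two-finger parallel gripper is mounted at the origin on a cart in front of the work surface, level with it; the furniture and walls round the work are solid. World frame = base frame: x ahead of the robot, y to its left, z up, the work surface at z = 0. Lengths are in mm, angles in rad, forces in N, time in s.
With the tool pointing down it reaches from about 425 to 875 mm from the base axis. Payload 4.7 kg.
Tool frame: the origin (TCP) lies at the very end of the fingers, on their centre line; the grasp point (between the pads) lies 19 mm behind it; z points along the fingers, y is the line along which they close (so a half turn about z gives the same grasp; the last joint's range is limited). The gripper opens to 85 mm and grips with 20 to 120 N. Pads are 22 mm wide; open, the fingers measure 114 mm over their backs; the gripper's body (76 mm by 85 mm) begins 54 mm behind the grasp point. The pads swing forward as they close: fully open they stand 13 mm farther back than shut.
Start: joints at [-1.245, 0.321, -0.07, 1.45, 0.023, 1.371, -0.057], TCP at [199.431, 618.672, 201.449] pointing down, gripper open.
Joint ranges: [-2.86, 2.86], [-0.3, 2.09], [-1.38, 1.24], [0.06, 2.45], [-1.56, 4.7], [0.09, 2.05], [-2.69, 2.69]. Speed limits (rad/s): [2.57, 2.57, 3.14, 3.14, 3.14, 3.14, 3.14].

INTERFACE

Orientations are given as a unit quaternion [x, y, z, w].
In Python, from plant import manip gives the robot as it stands.
- The arm moves only by the shell command python3 -m pendant 'ROWS' [OPENING] [FORCE]. ROWS is JSON, one flat list of numbers, 4 for each row, row after row: the shift along the tool's x, y, z in mm, then the turn about the tool's z in rad. A call has 1 to 5 rows; each row shifts and turns the commanded pose from where the row before left it, along the tool's axes as they then stand; what a row does not reach is not made up. A row lasts 1/10 s, in which the tool goes at most 50 mm and 8.59 degrees, less where a joint would pass 70% of its speed; a pose out of reach is approached as far as the arm can. A call with a gripper value outside its range is refused whole. OPENING is the opening in per cent of the stroke, from 0 (shut) to 100 (fully open), set as the call begins (- or left out, the last holds). The fingers move at their own pace and stop on an object; FORCE is the grip in N (left out, the last holds). Time passes only in rows, so rows that do not move let the fingers close. It gives the time, the measured TCP pose, the force, the opening and the grip force at its end, in the units of the state.
- manip.get_obs(): the state, without advancing time (a new reading comes with each control period).
- manip.camera(name): name is "scene" or "top" or "wrist"; returns a dict with "color" (480x640x3 uint8, blue, green, red), "mtx" (3x3 intrinsics, pixels), "D" ([k1, k2, p1, p2, k3] as OpenCV has them; the pictures are not rectified), "rvec" (rotation vector, rad) and "tvec" (3), from world to camera coordinates, as OpenCV has them. Camera axes: x right, y down, z forward; pixel columns grow to the right and rows downward; lengths in mm; the calibration is good to about 2 mm. A picture is of the moment at which its call begins. There is no depth.
- manip.hand_in(): hands the job in; it is judged then, once.
The state is a dict: "t": time; "q": joint angles; "joint_velocities": joint speeds; "effort": joint torques, N m; "eef_pos": TCP position; "eef_rot": TCP orientation; "force": force on the tool from outside, world axes, zero at the start; "moment": the same for the moment, N m; "finger_gap": finger opening in mm; "finger_force": force on a finger pad.
Only numpy, scipy, OpenCV 4.12 (cv2) and the standard library are available. Lean on these libraries where they do the work, as an engineer would, in place of code of your own. Each camera call takes 0.05 s, during which the arm holds its last target. There are 200 camera calls.

## Working session

There is one attempt and no reset: what is moved stays moved. The work goes in short steps, Python scripts to look and compute and a shell command to move; the robot and the scene stay as the last step left them, time stands still between calls to the robot, and variables do not carry over. Pictures are saved under pics/ and viewed, at most 10 in all, crops included, and the job is handed in when it is done.

```bash
mkdir -p pics
cat > h.py <<'E'
import numpy as np, cv2
from plant import manip
from scipy.spatial.transform import Rotation as R
def ray(c,u,v):
    p=cv2.undistortPoints(np.array([[[u,v]]],float),c["mtx"],np.array(c["D"],float))[0,0]
    M=cv2.Rodrigues(np.array(c["rvec"],float))[0]; t=np.array(c["tvec"],float).ravel()
    return -M.T@t, M.T@np.array([p[0],p[1],1.])
def onz(c,u,v,z):
    o,d=ray(c,u,v); return o+d*(z-o[2])/d[2]
def two(c1,p1,c2,p2):
    o1,d1=ray(c1,*p1);o2,d2=ray(c2,*p2)
    s=np.linalg.lstsq(np.c_[d1,-d2],o2-o1,rcond=None)[0]
    a=o1+d1*s[0];b=o2+d2*s[1];return (a+b)/2,np.linalg.norm(a-b)
E
python3 - <<'E'
from h import *
import pickle
o=manip.get_obs();print(o)
C={}
for n in ("scene","top"):
    C[n]=c=manip.camera(n);cv2.imwrite(f"pics/{n}0.png",c["color"]);print(n,ray(c,320,240))
pickle.dump(C,open("c0.pkl","wb"))
print(R.from_quat(o["eef_rot"]).as_matrix().round(3))
E
```

```text
{'t': 0.0, 'q': array([-1.24486759,  0.32184639, -0.07009201,  1.4516505 ,  0.02260354,
        1.37076249, -0.05688764]), 'joint_velocities': array([-7.32934209e-04, -1.19954738e-03,  3.37545172e-04,  9.99989635e-05,
        8.72003370e-05, -4.19309990e-04, -1.93716124e-04]), 'effort': array([ 1.78767277e-04, -4.93579030e+01, -3.81990960e-01, -3.14339340e+01,
        1.30371196e-02,  1.11358622e-02, -3.90775847e-05]), 'eef_pos': array([199.29016318, 618.09505253, 200.32069333]), 'eef_rot': array([ 1.55258675e-01,  9.87873403e-01, -9.34599527e-04, -9.82625090e-05]), 'force': array([0.43709943, 0.29465304, 0.45554812]), 'moment': array([ 0.02018944,  0.06710171, -0.03372445]), 'finger_force': 0.0, 'finger_gap': 85.33202447166315}
scene (array([  71.30965573, -679.4811492 ,  474.73556578]), array([ 0.51797985,  0.76291354, -0.3878211 ]))
top (array([ 349.49525188,  110.65017507, 1275.73281995]), array([ 0.16318606, -0.0013991 , -0.98663623]))
[[-0.952  0.307 -0.   ]
 [ 0.307  0.952 -0.002]
 [-0.    -0.002 -1.   ]]
```

View pics/scene0.png

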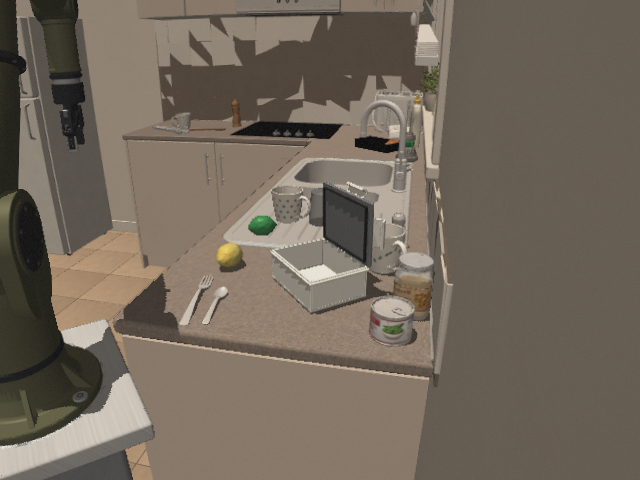

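View pics/top0.png

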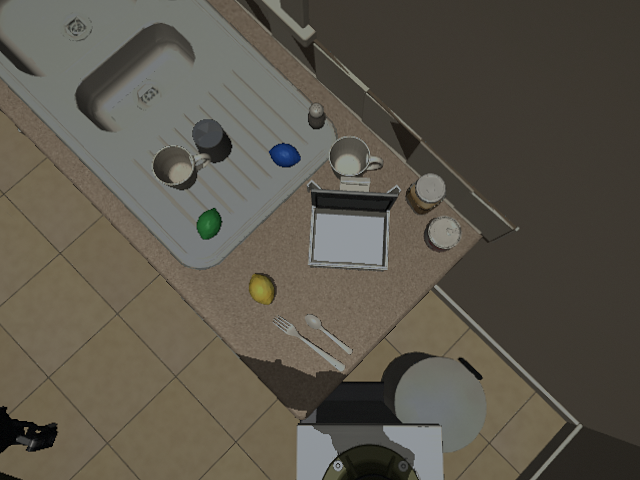

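The scene view shows the lemon at (230,256), and the box at (320,270) with its lid upright. In the top view the lemon is at (262,289), the box rim runs from (309,266) to (387,270), the mug is at (350,158) and the tin at (444,234).

Run:
```python
from h import *
import pickle
C=pickle.load(open("c0.pkl","rb"))
for n in C:
    c=C[n];hsv=cv2.cvtColor(c["color"],cv2.COLOR_BGR2HSV)
    m=cv2.inRange(hsv,(20,120,80),(35,255,255))
    cs=cv2.findContours(m,0,2)[0];k=max(cs,key=cv2.contourArea)
    r=cv2.minAreaRect(k);print(n,"lemon",r)
    P=np.array([onz(c,*p,28)[:2] for p in k[:,0].astype(float)],np.float32)
    print("  world",cv2.minAreaRect(P))
t=C["top"]
cv2.imwrite("pics/boxcrop.png",cv2.resize(t["color"][165:285,240:400],None,fx=5,fy=5,interpolation=cv2.INTER_CUBIC))
for p in [(309,267),(387,270)]: print(p,onz(t,*p,70))
```

```text
scene lemon ((229.0, 254.5), (23.0, 24.0), 90.0)
  world ((445.3521728515625, 243.79620361328125), (129.39491271972656, 55.599159240722656), 67.58190155029297)
top lemon ((260.9310302734375, 289.17242431640625), (27.11151885986328, 25.625957489013672), 21.801406860351562)
  world ((443.2113952636719, 241.23690795898438), (61.206844329833984, 57.588890075683594), 69.66567993164062)
(309, 267) [488.77878723 132.76659483  70.        ]
(387, 270) [483.05015706 -38.24850107  70.        ]
```

View pics/boxcrop.png

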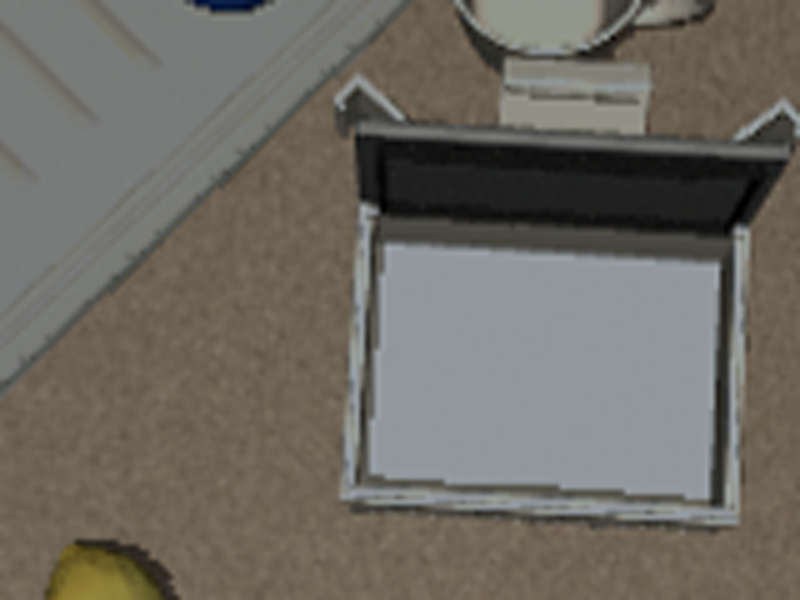

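Run:
```python
from h import *
import pickle
C=pickle.load(open("c0.pkl","rb"))
c=C["top"];hsv=cv2.cvtColor(c["color"],cv2.COLOR_BGR2HSV)
m=cv2.inRange(hsv,(15,115,25),(40,255,255));m[:270]=0;m[310:]=0;m[:,:240]=0;m[:,285:]=0
P=np.array([onz(c,*p,25)[:2] for p in np.argwhere(m)[:,::-1].astype(float)])
print(len(P),cv2.minAreaRect(P.astype(np.float32)))
w,V=np.linalg.eigh(np.cov(P.T));print(P.mean(0),np.sqrt(w)*4,"long axis",V[:,1],np.degrees(np.arctan2(V[1,1],V[0,1])))
f=lambda u,v,z:onz(c,240+u/5,165+v/5,z)
a=f(342,492,70);b=f(739,514,70);l=f(360,207,70);r=f(748,228,70)
print("FL,FR,HL,HR",a,b,l,r,np.linalg.norm(a-b),np.linalg.norm(l-a),np.linalg.norm(r-b))
d=(a-b)[:2];print("box y dir deg",np.degrees(np.arctan2(d[1],d[0])))
print("lid free", f(358,130,203),f(788,152,203))
o=manip.get_obs();Rm=R.from_quat(o["eef_rot"]).as_matrix();print("goal in tool, lemon+150", Rm.T@(np.r_[P.mean(0),150]-o["eef_pos"]), "joint1",o["q"])
cv2.imwrite("pics/lem.png",cv2.resize(np.hstack([c["color"][260:320,230:295],cv2.merge([m,m,m])[260:320,230:295]]),None,fx=5,fy=5))
```

```text
614 ((444.1594543457031, 240.18124389648438), (62.63740539550781, 60.83028030395508), 71.93284606933594)
[444.02552312 240.90181359] [53.68469802 74.06099669] long axis [-0.87979637 -0.47535077] -151.61780889074043
FL,FR,HL,HR [496.7141325 134.1507965  70.       ] [487.90417357 -40.08204466  70.        ] [624.9432009  127.19374597  70.        ] [616.28327881 -46.15247545  70.        ] 174.45543360668935 128.41765663588595 128.52254585213117
box y dir deg 87.10534519780701
lid free [626.05302923 126.3952453  203.        ] [617.9569499  -45.29442315 203.        ]
goal in tool, lemon+150 [-348.61841799 -283.84854691   50.95588458] joint1 [-1.24488827  0.32179874 -0.0700428   1.45156517  0.02263856  1.37082026
 -0.05692136]
```

View pics/lem.png

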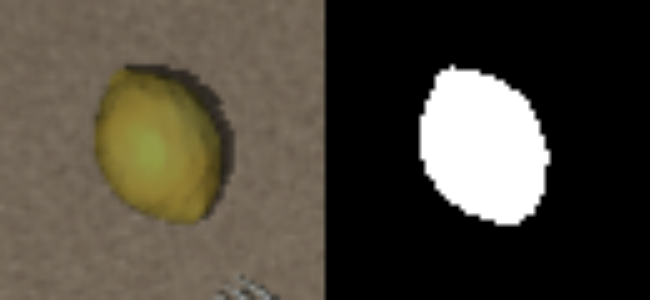

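The lemon's long axis lies at about 28° in the world, and it is centred at (444,241). The box centre is about (557,44), with its x axis at about -2.8°.

```bash
python3 -m pendant '[-35,-28,0,0,-35,-28,0,0,-35,-28,0,0,-35,-28,0,0,-35,-28,0,0]'
python3 -m pendant '[-35,-28,0,0,-35,-28,0,0,-35,-28,0,0,-35,-28,0,0,-35,-28,0,0]'
python3 -m pendant '[0,0,0,-0.14,0,0,0,-0.14,0,0,0,-0.14,0,0,0,-0.14,0,0,0,-0.14]'
python3 -m pendant '[0,0,0,-0.11,0,0,0,0,0,0,0,0]'
cat >> h.py <<'E'
def st(goal=None,ang=None):
    o=manip.get_obs();M=R.from_quat(o["eef_rot"]).as_matrix()
    print("t",o["t"],"pos",o["eef_pos"].round(1),"y-ang",np.degrees(np.arctan2(M[1,1],M[0,1])).round(1),"z",M[:,2].round(3),"F",np.round(o["force"],1),"gap",round(o["finger_gap"],1),"q",np.round(o["q"],2))
    if goal is not None: print("shift",(M.T@(np.array(goal)-o["eef_pos"])).round(1))
E
python3 - <<'E'
from h import *
st([444,241,12])
c=manip.camera("wrist");cv2.imwrite("pics/w1.png",c["color"])
hsv=cv2.cvtColor(c["color"],cv2.COLOR_BGR2HSV)
m=cv2.inRange(hsv,(15,115,25),(40,255,255));cs=cv2.findContours(m,0,2)[0];k=max(cs,key=cv2.contourArea)
m[:]=0;cv2.drawContours(m,[k],-1,255,-1)
P=np.array([onz(c,*p,27)[:2] for p in np.argwhere(m)[::7,::-1].astype(float)])
w,V=np.linalg.eigh(np.cov(P.T));print(P.mean(0),np.sqrt(w)*4,np.degrees(np.arctan2(V[1,1],V[0,1])))
E
```

```text
t: 0.6
eef_pos: [323.7, 429.8, 201.0]
eef_rot: [0.155, 0.988, -0.0, -0.0]
force: [0.6, 0.4, -1.2]
finger_gap: 85.5
finger_force: 0.0
t: 1.1
eef_pos: [447.1, 243.0, 201.2]
eef_rot: [0.155, 0.988, -0.0, -0.0]
force: [-0.5, -0.1, 0.4]
finger_gap: 85.4
finger_force: 0.0
t: 1.6
eef_pos: [446.4, 244.6, 201.0]
eef_rot: [-0.196, 0.981, -0.0, -0.0]
force: [-0.1, -0.7, -0.4]
finger_gap: 85.4
finger_force: 0.0
t: 1.9
eef_pos: [446.5, 244.7, 201.2]
eef_rot: [-0.245, 0.969, -0.0, -0.0]
force: [0.2, 0.6, -0.2]
finger_gap: 85.3
finger_force: 0.0
t 1.9 pos [446.5 244.7 201.2] y-ang 118.4 z [-0. -0. -1.] F [ 0.2  0.6 -0.2] gap 85.3 q [-0.79  0.02  0.24  1.8  -0.    1.32  1.52]
shift [  3.9  -2.1 189.2]
[442.99886963 240.50599883] [54.75105413 74.28691619] -149.855438880504
```

View pics/w1.png

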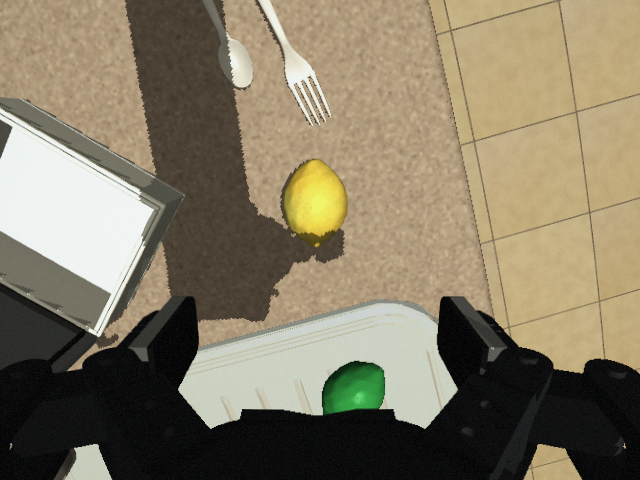

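The lemon at (316,203) lies between the fingers with its long axis across them. I'm going down to grasp it.

```bash
python3 -m pendant '[2,-1,40,0,2,-1,40,0,1,0,40,0,0,0,30,0,0,0,20,0]' 
python3 -m pendant '[0,0,12,0,0,0,11,0,0,0,0,0]'
python3 -m pendant '[0,0,0,0,0,0,0,0,0,0,0,0,0,0,0,0,0,0,0,0]' 40 30
python3 -m pendant '[0,0,0,0,0,0,0,0,0,0,-20,0,0,0,-20,0,0,0,-20,0]'
python3 - <<'E'
from h import *
st()
E
```

```text
t: 2.45
eef_pos: [441.7, 239.7, 28.9]
eef_rot: [-0.246, 0.969, -0.001, -0.002]
force: [-0.8, -0.0, -0.1]
finger_gap: 85.3
finger_force: 0.0
t: 2.75
eef_pos: [442.7, 240.4, 7.6]
eef_rot: [-0.246, 0.969, -0.0, -0.001]
force: [0.3, 0.5, -0.1]
finger_gap: 85.5
finger_force: 0.0
t: 3.25
eef_pos: [444.6, 241.4, 10.7]
eef_rot: [-0.246, 0.969, 0.001, 0.001]
force: [-2.6, -2.7, 9.9]
finger_gap: 42.1
finger_force: 24.4
t: 3.75
eef_pos: [443.4, 240.8, 69.7]
eef_rot: [-0.246, 0.969, 0.0, 0.0]
force: [0.3, -0.3, 0.9]
finger_gap: 34.5
finger_force: 0.0
t 3.75 pos [443.4 240.8  69.7] y-ang 118.5 z [ 0.001  0.001 -1.   ] F [ 0.3 -0.3  0.9] gap 34.5 q [-0.78  0.12  0.24  1.97 -0.03  1.05  1.55]
```

The lemon slipped: the gap closed to 34.5 mm with no grip force. I'll look again.

```bash
python3 -m pendant '[0,0,-40,0,0,0,-40,0,0,0,-40,0,0,0,-10,0,0,0,0,0]' 100
cat > lem.py <<'E'
from h import *
import sys
c=manip.camera("wrist");cv2.imwrite(sys.argv[1],c["color"])
hsv=cv2.cvtColor(c["color"],cv2.COLOR_BGR2HSV)
m=cv2.inRange(hsv,(15,115,25),(40,255,255));cs=cv2.findContours(m,0,2)[0];k=max(cs,key=cv2.contourArea)
print("px",cv2.boundingRect(k))
m[:]=0;cv2.drawContours(m,[k],-1,255,-1)
P=np.array([onz(c,*p,27)[:2] for p in np.argwhere(m)[::7,::-1].astype(float)])
w,V=np.linalg.eigh(np.cov(P.T));print(P.mean(0),np.sqrt(w)*4,np.degrees(np.arctan2(V[1,1],V[0,1])))
st(np.r_[P.mean(0),8])
E
python3 lem.py pics/w2.png
```

```text
t: 4.25
eef_pos: [444.5, 241.5, 201.0]
eef_rot: [-0.246, 0.969, 0.001, 0.002]
force: [-0.1, -0.1, 0.2]
finger_gap: 85.2
finger_force: 0.0
px (285, 161, 64, 88)
[442.60247899 239.70264479] [54.87689958 74.15494997] -147.60488847166135
t 4.3 pos [443.4 240.8 198.9] y-ang 118.5 z [ 0.001  0.001 -1.   ] F [ 0.3  0.3 -0.2] gap 85.4 q [-0.79  0.01  0.24  1.82 -0.    1.32  1.52]
shift [  1.5  -0.6 190.9]
```

View pics/w2.png

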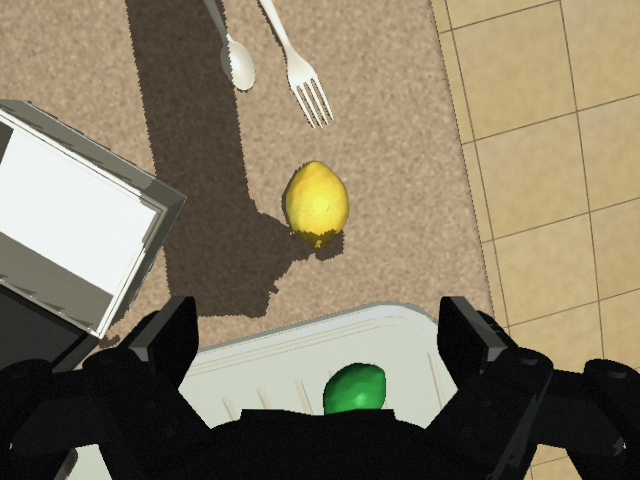

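The lemon is still where it was, at (317,204), so the grasp was too high because the open pads sit further back. I'll retry 7 mm lower.

```bash
python3 -m pendant '[1,0,40,-0.03,0,0,40,0,0,0,40,0,0,0,35,0,0,0,20,0]' 
python3 -m pendant '[0,0,12,0,0,0,12,0,0,0,0,0]'
python3 -m pendant '[0,0,0,0,0,0,0,0,0,0,0,0,0,0,0,0,0,0,0,0]' 50 35
```

```text
t: 4.8
eef_pos: [438.7, 237.8, 18.3]
eef_rot: [-0.261, 0.965, -0.001, -0.004]
force: [-0.2, -1.0, -0.8]
finger_gap: 85.6
finger_force: 0.0
t: 5.1
eef_pos: [441.2, 239.4, -2.2]
eef_rot: [-0.261, 0.965, -0.001, -0.001]
force: [-0.6, 0.3, -0.2]
finger_gap: 85.3
finger_force: 0.0
t: 5.6
eef_pos: [443.5, 240.4, 1.1]
eef_rot: [-0.261, 0.965, 0.0, 0.001]
force: [-0.7, -2.0, 6.3]
finger_gap: 49.5
finger_force: 34.8
```

```bash
python3 -m pendant '[0,0,0,0,0,0,-3,0,0,0,-5,0,0,0,-8,0,0,0,0,0]'
```

```text
t: 6.1
eef_pos: [443.3, 240.9, 16.8]
eef_rot: [-0.261, 0.965, 0.0, 0.001]
force: [0.2, 0.1, -1.0]
finger_gap: 49.6
finger_force: 35.0
```

Holding at 35 N, with about 1 N of weight showing. I'm lifting, turning and carrying it over the box.

```bash
python3 -m pendant '[0,0,-20,0,0,0,-30,0,0,0,-30,0,0,0,-30,0,0,0,-25,0]'
python3 -m pendant '[0,0,0,0.12,0,0,0,0.12,0,0,0,0.12,0,0,0,0.12,0,0,0,0.1]'
python3 -m pendant '[0,0,0,0]'
python3 - <<'E'
from h import *
st([548.5,44.2,150])
E
```

```text
t: 6.6
eef_pos: [442.6, 240.4, 152.3]
eef_rot: [-0.261, 0.965, 0.0, 0.001]
force: [0.5, -0.5, -1.7]
finger_gap: 49.7
finger_force: 35.4
t: 7.1
eef_pos: [442.2, 240.2, 150.4]
eef_rot: [0.028, 1.0, 0.0, -0.0]
force: [-0.0, -0.0, -2.3]
finger_gap: 49.4
finger_force: 35.4
t: 7.2
eef_pos: [442.2, 240.1, 150.4]
eef_rot: [0.026, 1.0, 0.0, -0.0]
force: [-0.1, -0.2, -1.8]
finger_gap: 49.7
finger_force: 35.4
t 7.2 pos [442.2 240.1 150.4] y-ang 87.0 z [-0.  0. -1.] F [-0.1 -0.2 -1.8] gap 49.7 q [-0.8   0.04  0.25  1.89 -0.01  1.22  0.98]
shift [-116.3 -190.2    0.4]
```

```bash
python3 -m pendant '[-20,-32,0,0,-20,-32,0,0,-20,-32,0,0,-20,-32,0,0,-20,-32,0,0]'
python3 -m pendant '[-16,-30,0,0,0,0,0,0,0,0,0,0]'
python3 - <<'E'
from h import *
st([548.5,44.2,10])
c=manip.camera("top");cv2.imwrite("pics/t2.png",cv2.resize(c["color"][140:300,230:430],None,fx=4,fy=3.75))
E
```

```text
t: 7.7
eef_pos: [534.5, 73.9, 150.5]
eef_rot: [0.024, 1.0, 0.0, 0.0]
force: [1.1, 0.0, -0.3]
finger_gap: 49.7
finger_force: 35.4
t: 8.0
eef_pos: [548.3, 43.7, 150.2]
eef_rot: [0.026, 1.0, 0.0, -0.0]
force: [0.1, 0.1, -1.2]
finger_gap: 49.5
finger_force: 35.4
t 8.0 pos [548.3  43.7 150.2] y-ang 87.0 z [-0.  0. -1.] F [ 0.1  0.1 -1.2] gap 49.5 q [-0.55  0.14  0.46  1.79 -0.07  1.23  1.45]
shift [ -0.2   0.5 140.2]
```

View pics/t2.png

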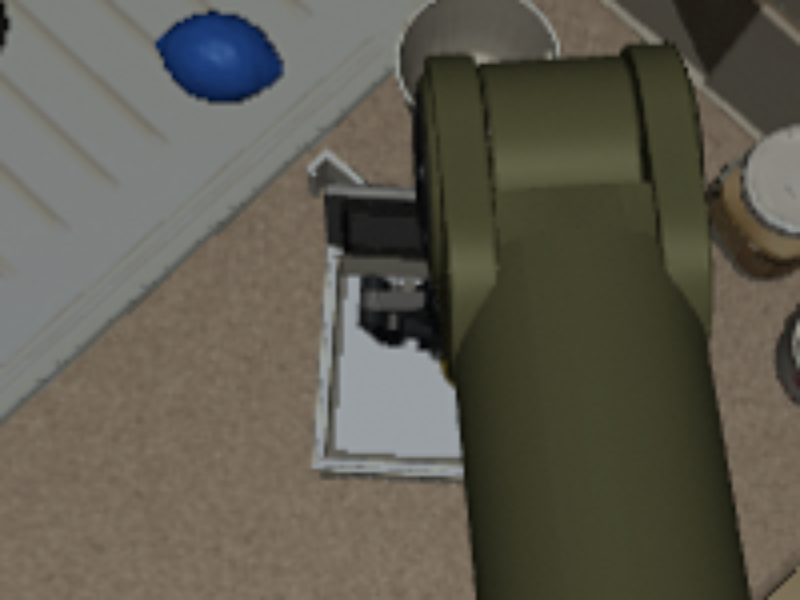

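The forearm hides the lemon, and its wrist housing overhangs the lid. I'm checking the clearance from the side.

Run:
```python
from h import *
c=manip.camera("scene");cv2.imwrite("pics/s2.png",cv2.resize(c["color"][40:340,180:480],None,fx=2,fy=2))
```

```text
(no output)
```

View pics/s2.png

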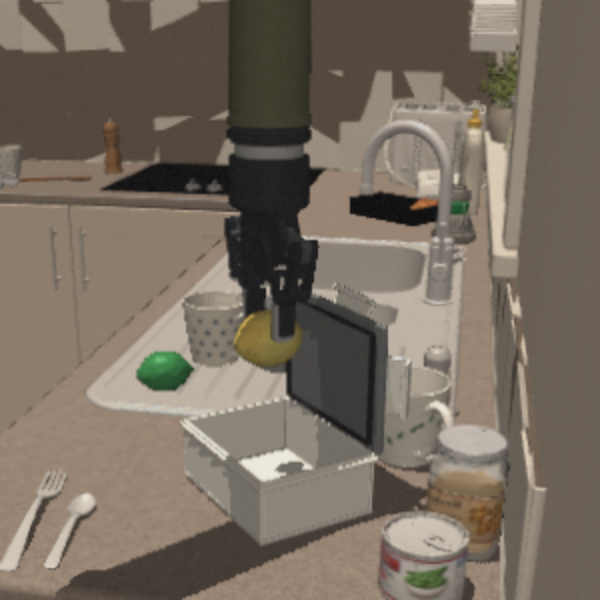

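The lemon is held above the box, and the wrist column is straight and narrow enough to clear the lid. I'm lowering it.

```bash
python3 -m pendant '[0,0,30,0,0,0,30,0,0,0,30,0,0,0,20,0,0,0,10,0]'
python3 -m pendant '[0,0,7,0,0,0,5,0,0,0,3,0,0,0,3,0,0,0,0,0]'
```

```text
t: 8.6
eef_pos: [546.4, 46.1, 28.3]
eef_rot: [0.024, 1.0, -0.0, -0.002]
force: [-0.1, 0.6, -1.0]
finger_gap: 49.6
finger_force: 35.4
t: 9.1
eef_pos: [548.5, 44.5, 12.6]
eef_rot: [0.026, 1.0, 0.0, 0.0]
force: [-0.1, -0.2, -2.2]
finger_gap: 49.4
finger_force: 35.4
```

```bash
python3 -m pendant '[0,0,1.5,0,0,0,1.5,0,0,0,0,0]'; python3 -m pendant '[0,0,0.7,0,0,0,0,0]'
```

```text
t: 9.4
eef_pos: [548.3, 44.4, 9.4]
eef_rot: [0.026, 1.0, 0.0, -0.0]
force: [0.3, -0.0, -1.9]
finger_gap: 49.2
finger_force: 35.4
t: 9.6
eef_pos: [548.5, 44.4, 9.2]
eef_rot: [0.026, 1.0, 0.0, 0.0]
force: [-2.2, -0.3, 3.8]
finger_gap: 49.4
finger_force: 36.2
```

It's touching the floor, so I'm releasing and rising.

```bash
python3 -m pendant '[0,0,0,0,0,0,0,0,0,0,0,0,0,0,0,0]' 85
python3 -m pendant '[0,0,-10,0,0,0,-30,0,0,0,-45,0,0,0,-45,0,0,0,-45,0]'
python3 -m pendant '[0,0,-45,0,0,0,0,0,0,0,0,0]' 0
python3 - <<'E'
from h import *
c=manip.camera("wrist");cv2.imwrite("pics/w3.png",c["color"])
hsv=cv2.cvtColor(c["color"],cv2.COLOR_BGR2HSV)
m=cv2.inRange(hsv,(15,115,25),(40,255,255));cs=cv2.findContours(m,0,2)[0];k=max(cs,key=cv2.contourArea)
x,y,w,h=cv2.boundingRect(k);print(x,y,w,h,onz(c,x+w/2,y+h/2,35))
st()
E
```

```text
t: 10.0
eef_pos: [548.4, 44.5, 8.7]
eef_rot: [0.026, 1.0, 0.0, 0.0]
force: [0.9, -0.1, 0.0]
finger_gap: 72.5
finger_force: 0.0
t: 10.5
eef_pos: [548.2, 44.2, 186.3]
eef_rot: [0.026, 1.0, 0.0, 0.0]
force: [1.3, 0.1, 0.6]
finger_gap: 72.7
finger_force: 0.0
t: 10.8
eef_pos: [549.1, 44.4, 230.6]
eef_rot: [0.026, 1.0, 0.001, 0.002]
force: [0.4, 0.8, -1.3]
finger_gap: 29.6
finger_force: 0.0
288 161 59 82 [548.36344044  44.02194139  35.        ]
t 10.85 pos [548.2  44.4 228.9] y-ang 87.0 z [ 0.  0. -1.] F [-0.6  0.5 -1.3] gap 21.7 q [-0.56  0.09  0.47  1.68 -0.04  1.38  1.43]
```

View pics/w3.png

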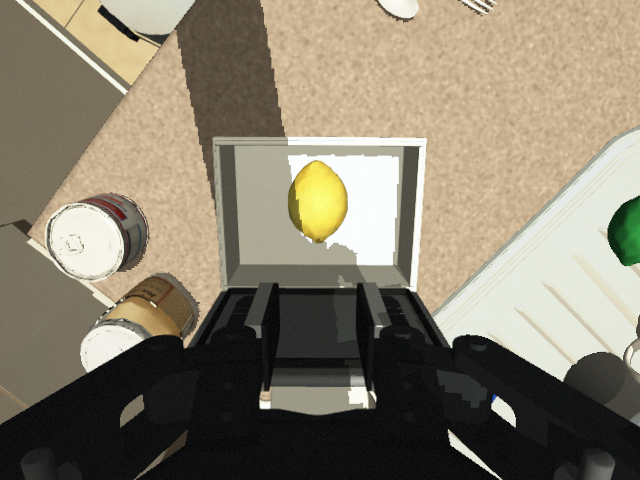

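The lemon is lying in the box at (318,202). I'm refining the box pose from the rim corners in this view, which are about (215,137), (426,138), (221,288) and (415,288), then working out the lid arc.

```bash
python3 - <<'E'
from h import *
c=manip.camera("wrist")
FR,FL,HR,HL=[onz(c,*p,70)[:2] for p in [(214,137),(426,138),(220,288),(415,288)]]
print(FL,FR,HL,HR,np.linalg.norm(FL-FR))
f=(FL+FR)/2;d=(FL-FR)/np.linalg.norm(FL-FR);print("y ang",np.degrees(np.arctan2(d[1],d[0])),"centre",f+65*np.array([d[1],-d[0]]))
E
cat >> h.py <<'E'
BC=np.array([556.5,44.]);A=np.radians(-3)
def bw(x,y,z):
    return np.r_[BC+np.array([x*np.cos(A)-y*np.sin(A),x*np.sin(A)+y*np.cos(A)]),z]
E
python3 - <<'E'
from h import *
st(bw(108,60,260))
E
```

```text
[492.66836538 134.11140855] [482.8848966  -36.07246751] [621.5730527  126.22657621] [612.41660479 -45.98560633] 170.46485835536907
y ang 86.70982236740399 centre [552.66948956  45.28893347]
t 10.9 pos [547.6  44.4 227.9] y-ang 87.0 z [-0.002 -0.    -1.   ] F [-0.3 -0.  -0.6] gap 14.2 q [-0.56  0.09  0.47  1.68 -0.04  1.38  1.43]
shift [-116.9   60.   -32.3]
```

```bash
sed -i 's/556.5,44\./554.5,44.6/' h.py
python3 -m pendant '[0,20,-20,0,0,20,-15,0,-30,20,0,0,-40,0,0,0,-45,0,0,0]'
python3 -m pendant '[0,0,25,0,0,0,25,0,0,0,20,0,0,0,0,0]'
python3 - <<'E'
from h import *
st(bw(65+8+11+4,60,190))
c=manip.camera("scene");cv2.imwrite("pics/s3.png",cv2.resize(c["color"][90:340,230:480],None,fx=2.4,fy=2.4))
E
```

```text
t: 11.4
eef_pos: [666.4, 100.1, 262.2]
eef_rot: [0.024, 1.0, 0.0, -0.001]
force: [-0.2, -0.1, 1.3]
finger_gap: -0.2
finger_force: 0.0
t: 11.8
eef_pos: [663.2, 98.0, 187.9]
eef_rot: [0.026, 1.0, -0.001, -0.005]
force: [-0.6, -0.1, 0.3]
finger_gap: -0.4
finger_force: 0.0
t 11.8 pos [663.2  98.  187.9] y-ang 87.0 z [-0.01  -0.002 -1.   ] F [-0.6 -0.1  0.3] gap -0.4 q [-0.52  0.4   0.45  1.42 -0.17  1.37  1.45]
shift [17.8  1.  -1.9]
```

View pics/s3.png

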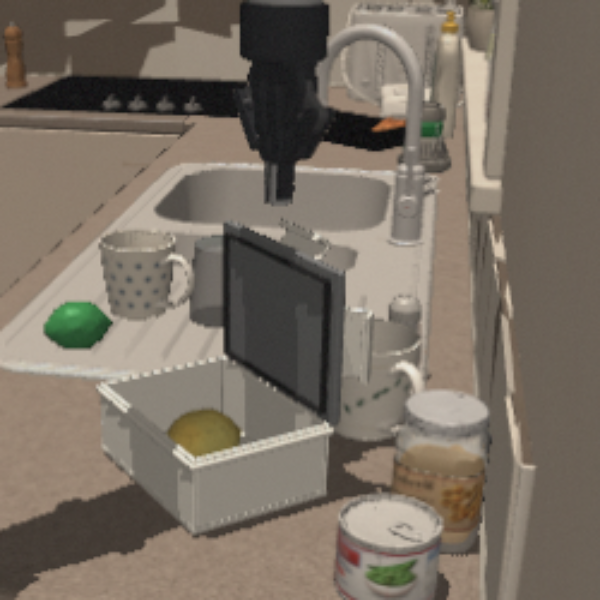

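Run:
```python
from h import *
c=manip.camera("scene")
for p in [(65,88,204),(65,-88,204),(65-134*np.cos(1.7),88,70+134*np.sin(1.7))]:
    q=cv2.projectPoints(bw(*p)[None],np.array(c["rvec"]),np.array(c["tvec"]),c["mtx"],np.array(c["D"]))[0].ravel()
    print(p,((q-[230,90])*2.4).round())
o=manip.get_obs();prev=o["eef_pos"];M=R.from_quat([.026,1,0,0]).as_matrix()
for d in [90,80,70,60,50,40,30,20,10,0,-2]:
    t=np.radians(d);g=bw(76-120*np.cos(t)+8*np.sin(t),55,70+120*np.sin(t)+8*np.cos(t))
    print(d,g.round(),(M.T@(g-prev)).round(1));prev=g
```

```text
(65, 88, 204) [221. 215.]
(65, -88, 204) [339. 269.]
(np.float64(82.2651622356003), 88, np.float64(202.88308460063078)) [237. 214.]
90 [641.  95. 190.] [24.2 -4.4  2.7]
80 [620.  96. 190.] [21.   0.   0.4]
70 [600.  97. 185.] [20.6  0.   4.1]
60 [580.  98. 178.] [19.5  0.   7.6]
50 [562.  99. 167.] [17.9  0.  10.9]
40 [547. 100. 153.] [15.8  0.  13.8]
30 [533. 101. 137.] [13.1  0.  16.3]
20 [523. 101. 119.] [10.1  0.  18.4]
10 [517. 102.  99.] [ 6.8  0.  19.8]
0 [513. 102.  78.] [ 3.2  0.  20.7]
-2 [513. 102.  74.] [0.2 0.  4.2]
```

```bash
python3 -m pendant '[8,-4,5,0,8,0,0,0,8,0,0,0,10,0,0,0,11,0,0,0]'
python3 -m pendant '[10,0,2,0,10,0,2,0,10,0,4,0,10,0,4,0,0,0,0,0]'
```

```text
t: 12.4
eef_pos: [620.6, 97.0, 189.4]
eef_rot: [0.026, 1.0, 0.0, 0.0]
force: [-0.1, -0.4, -0.3]
finger_gap: 0.1
finger_force: 0.0
t: 12.9
eef_pos: [579.4, 99.1, 176.0]
eef_rot: [0.026, 1.0, 0.0, -0.001]
force: [-0.3, 0.1, 0.0]
finger_gap: 0.0
finger_force: 0.0
```

Run:
```python
from h import *
c=manip.camera("scene");cv2.imwrite("pics/s4.png",cv2.resize(c["color"][90:340,230:480],None,fx=2.4,fy=2.4))
```

```text
(no output)
```

View pics/s4.png

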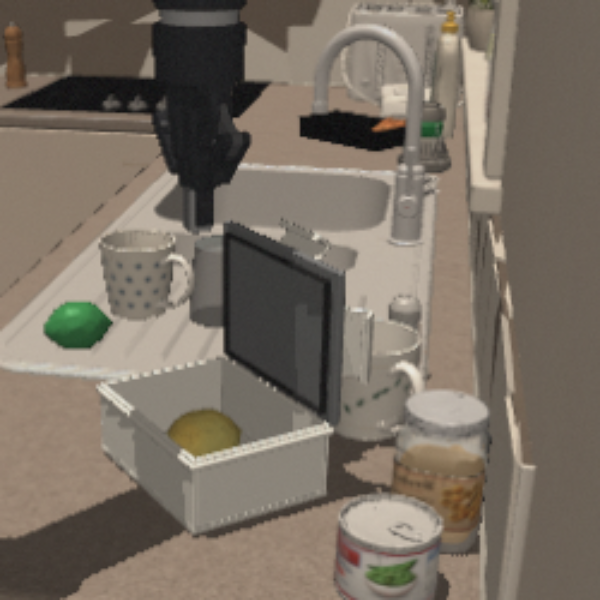

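The finger passed without touching the lid, so I'm triangulating the lid's free corners in both views.

Run:
```python
from h import *
import pickle
C=pickle.load(open("c0.pkl","rb"));t,s=C["top"],C["scene"]
f=lambda u,v:(240+u/5,165+v/5); g=lambda u,v:(230+u/2.4,90+v/2.4)
for a,b in [((358,127),(225,223)),((788,150),(337,270)),((342,492),(100,385)),((739,516),(195,462))]:
    w,e=two(t,f(*a),s,g(*b));print(w.round(1),round(e,1))
o=manip.get_obs()
q=cv2.projectPoints(o["eef_pos"][None],np.array(s["rvec"]),np.array(s["tvec"]),s["mtx"],np.array(s["D"]))[0].ravel()
print("tcp",((q-[230,90])*2.4).round())
```

```text
[628.1 126.9 196.8] 1.8
[617.4 -44.3 202.2] 3.7
[497.9 134.   65.3] 1.3
[487.1 -40.2  69. ] 0.1
tcp [199. 261.]
```

Run:
```python
from h import *
import pickle
s=pickle.load(open("c0.pkl","rb"))["scene"]
def pr(p,o,k):
    q=cv2.projectPoints(np.array([p],float),np.array(s["rvec"]),np.array(s["tvec"]),s["mtx"],np.array(s["D"]))[0].ravel()
    return ((q-o)*k).round()
print("s2 (285,338)?",pr([548.3,43.7,150.2],[180,40],2))
print("s3 (282,205)?",pr([663.2,98,187.9],[230,90],2.4))
for z in (176,190,200,210): print(z,pr([579.4,99.1,z],[230,90],2.4))
i=cv2.imread("pics/s4.png")
print(i[215:270:4,205].tolist())
```

```text
s2 (285,338)? [269. 363.]
s3 (282,205)? [276. 234.]
176 [197. 262.]
190 [198. 246.]
200 [198. 235.]
210 [198. 224.]
[[31, 30, 30], [31, 28, 29], [32, 32, 32], [74, 76, 77], [122, 130, 137], [136, 147, 156], [109, 115, 115], [109, 115, 115], [107, 112, 115], [102, 107, 113], [95, 100, 106], [96, 102, 107], [96, 103, 108], [96, 103, 108]]
```

The visible fingertips sit about 28 mm above the reported TCP in three views, and the partial lemon grip fits that too. I'll allow for this, go back behind the lid and push lower.

```bash
python3 -m pendant '[0,0,-35,0,0,0,-35,0,-28,0,0,0,-28,0,0,0,-28,0,0,0]'
python3 -m pendant '[0,0,30,0,0,0,30,0,0,0,22,0,0,0,0,0]'
python3 -m pendant '[8,0,2,0,8,0,0,0,8,0,0,0,10,0,0,0]'
python3 -m pendant '[8,0,0,0,0,0,0,0]'
```

```text
t: 13.45
eef_pos: [666.7, 94.7, 247.4]
eef_rot: [0.026, 1.0, 0.0, 0.001]
force: [0.3, -0.0, -0.2]
finger_gap: 0.2
finger_force: 0.0
t: 13.85
eef_pos: [663.1, 94.2, 160.6]
eef_rot: [0.026, 1.0, -0.001, -0.003]
force: [0.4, 0.2, -0.9]
finger_gap: 0.1
finger_force: 0.0
t: 14.25
eef_pos: [631.8, 96.3, 164.6]
eef_rot: [0.026, 1.0, 0.001, 0.002]
force: [1.4, 1.2, 0.7]
finger_gap: 0.1
finger_force: 0.9
t: 14.45
eef_pos: [622.0, 97.0, 163.4]
eef_rot: [0.026, 1.0, 0.001, -0.0]
force: [-0.2, -0.4, -0.2]
finger_gap: 0.1
finger_force: 0.0
```

```bash
python3 -m pendant '[10,0,4,0,10,0,3,0,10,0,4,0,10,0,4,0]'
python3 - <<'E'
from h import *
st(bw(76-120*np.cos(.87)+8*np.sin(.87),55,42+120*np.sin(.87)+8*np.cos(.87)))
c=manip.camera("scene");cv2.imwrite("pics/s5.png",cv2.resize(c["color"][90:340,230:480],None,fx=2.4,fy=2.4))
E
```

```text
t: 14.85
eef_pos: [582.5, 98.8, 147.5]
eef_rot: [0.026, 1.0, 0.0, 0.0]
force: [1.5, -0.8, -0.3]
finger_gap: -0.2
finger_force: 0.6
t 14.85 pos [582.5  98.8 147.5] y-ang 87.0 z [ 0.  0. -1.] F [ 1.5 -0.8 -0.3] gap -0.2 q [-0.6   0.24  0.45  1.69 -0.11  1.24  1.4 ]
shift [20.4 -0.6  8.6]
```

View pics/s5.png

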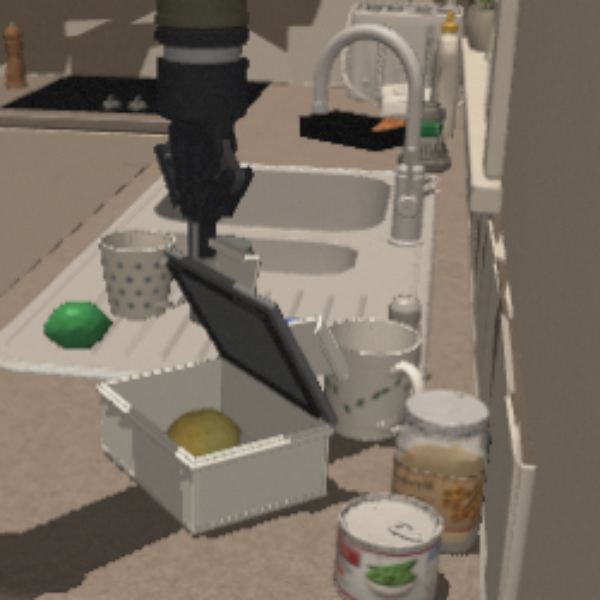

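The lid is following at about 55–60°. I've now viewed 12 pictures, which is over the allowed 10, so I won't view any more and will rely on numbers from here.

```bash
python3 -m pendant '[10,0,4,0,10,0,6,0,8,0,7,0,8,0,7,0]'
python3 -m pendant '[7,0,8,0,6,0,8,0,5,0,9,0,5,0,9,0]'
python3 -m pendant '[3,0,10,0,3,0,10,0,2,0,8,0,0,0,0,0]'
```

```text
t: 15.3
eef_pos: [546.5, 100.6, 123.1]
eef_rot: [0.026, 1.0, 0.0, -0.0]
force: [1.2, 0.2, 0.1]
finger_gap: 0.0
finger_force: 0.4
t: 15.7
eef_pos: [523.9, 101.8, 88.9]
eef_rot: [0.026, 1.0, 0.0, -0.0]
force: [1.0, -1.0, 0.5]
finger_gap: -0.1
finger_force: 0.3
t: 16.1
eef_pos: [515.0, 101.8, 60.2]
eef_rot: [0.026, 1.0, -0.001, -0.001]
force: [-0.9, 0.0, 0.7]
finger_gap: -0.2
finger_force: 0.0
```

Now straight down slowly until it resists, expected around 50 on the reported z.

```bash
python3 -m pendant '[1,0,4,0,1,0,3,0,0,0,2,0,0,0,2,0,0,0,0,0]'
python3 -m pendant '[0,0,2,0,0,0,2,0,0,0,0,0]'
```

```text
t: 16.6
eef_pos: [514.2, 102.3, 50.5]
eef_rot: [0.026, 1.0, -0.0, -0.0]
force: [-0.7, 0.7, 1.0]
finger_gap: 0.2
finger_force: 0.0
t: 16.9
eef_pos: [514.6, 102.4, 48.1]
eef_rot: [0.026, 1.0, 0.0, 0.0]
force: [-3.8, -0.9, 9.6]
finger_gap: -0.1
finger_force: 5.0
```

```bash
python3 -m pendant '[0,0,2,0,0,0,1.5,0,0,0,0,0,0,0,0,0]'
python3 -m pendant '[0,0,-15,0,0,0,-35,0,0,0,-20,0,0,0,0,0]'
python3 - <<'E'
from h import *
st(bw(-62,0,80)); st(bw(0,83,80)); st(bw(0,-83,80))
E
```

```text
t: 17.3
eef_pos: [514.7, 102.5, 47.8]
eef_rot: [0.026, 1.0, 0.001, -0.0]
force: [-12.8, -3.7, 31.7]
finger_gap: -0.1
finger_force: 16.1
t: 17.7
eef_pos: [516.8, 102.9, 116.5]
eef_rot: [0.026, 1.0, 0.001, 0.003]
force: [1.2, 0.2, 0.1]
finger_gap: 0.2
finger_force: 0.0
t 17.7 pos [516.8 102.9 116.5] y-ang 87.0 z [ 0.006  0.002 -1.   ] F [1.2 0.2 0.1] gap 0.2 q [-0.65  0.12  0.44  1.88 -0.05  1.15  1.32]
shift [ 21.6 -56.3  36.2]
t 17.7 pos [516.8 102.9 116.5] y-ang 87.0 z [ 0.006  0.002 -1.   ] F [1.2 0.2 0.1] gap 0.2 q [-0.65  0.12  0.44  1.88 -0.05  1.15  1.32]
shift [-40.5  26.6  36.8]
t 17.7 pos [516.8 102.9 116.5] y-ang 87.0 z [ 0.006  0.002 -1.   ] F [1.2 0.2 0.1] gap 0.2 q [-0.65  0.12  0.44  1.88 -0.05  1.15  1.32]
shift [ -40.4 -139.4   36.4]
```

The lid is firmly shut (31.7 N against the rim). Pressing the front tab next.

```bash
python3 -m pendant '[11,-28,0,0,11,-28,0,0,0,0,20,0,0,0,10,0,0,0,0,0]'
python3 -m pendant '[0,0,5,0,0,0,5,0,0,0,5,0,0,0,0,0]'
python3 -m pendant '[0,0,5,0,0,0,5,0,0,0,3,0,0,0,0,0]'
```

```text
t: 18.2
eef_pos: [487.7, 47.7, 81.1]
eef_rot: [0.026, 1.0, -0.001, -0.002]
force: [0.1, 0.6, -0.5]
finger_gap: 0.1
finger_force: 0.0
t: 18.6
eef_pos: [488.7, 48.2, 67.9]
eef_rot: [0.025, 1.0, 0.0, -0.001]
force: [-2.2, -0.2, 3.8]
finger_gap: -0.1
finger_force: 1.6
t: 19.0
eef_pos: [489.2, 47.3, 54.5]
eef_rot: [0.026, 1.0, -0.0, -0.0]
force: [0.0, 0.2, 0.3]
finger_gap: -0.1
finger_force: 0.0
```

It snapped (force rose to 3.8 N, then went to zero). I'll confirm by bottoming out.

```bash
python3 -m pendant '[0,0,2,0,0,0,2,0,0,0,1,0,0,0,0,0]'
python3 -m pendant '[0,0,-20,0,0,0,-40,0,-20,28,0,0,-20,28,0,0,-20,28,0,0]'
python3 - <<'E'
from h import *
st(bw(0,83,80)); st(bw(0,-83,80))
E
```

```text
t: 19.4
eef_pos: [489.8, 47.5, 51.8]
eef_rot: [0.026, 1.0, 0.0, 0.0]
force: [-3.7, -0.5, 12.2]
finger_gap: -0.0
finger_force: 5.8
t: 19.9
eef_pos: [554.8, 129.5, 110.9]
eef_rot: [0.026, 1.0, 0.001, 0.001]
force: [0.3, -1.0, 1.3]
finger_gap: 0.1
finger_force: 0.0
t 19.9 pos [554.8 129.5 110.9] y-ang 87.0 z [ 0.001  0.001 -1.   ] F [ 0.3 -1.   1.3] gap 0.1 q [-0.66  0.22  0.43  1.79 -0.1   1.16  1.33]
shift [-4.1 -1.8 30.9]
t 19.9 pos [554.8 129.5 110.9] y-ang 87.0 z [ 0.001  0.001 -1.   ] F [ 0.3 -1.   1.3] gap 0.1 q [-0.66  0.22  0.43  1.79 -0.1   1.16  1.33]
shift [  -4.1 -167.8   30.7]
```

The front tab bottoms at 51.8 against about 48.5 for the bare lid, so it is flat (4 mm thick flap). Left tab next.

```bash
python3 -m pendant '[-4,-1,20,0,0,0,10,0,0,0,5,0,0,0,5,0,0,0,0,0]'
python3 -m pendant '[0,0,5,0,0,0,5,0,0,0,5,0,0,0,3,0,0,0,0,0]'
python3 -m pendant '[0,0,2,0,0,0,2,0,0,0,0,0,0,0,0,0]'
```

```text
t: 20.4
eef_pos: [557.7, 126.0, 70.8]
eef_rot: [0.027, 1.0, -0.0, 0.0]
force: [-1.2, -2.1, 4.0]
finger_gap: -0.1
finger_force: 2.1
t: 20.9
eef_pos: [557.1, 126.7, 52.1]
eef_rot: [0.026, 1.0, -0.0, -0.001]
force: [-0.8, -0.2, 2.4]
finger_gap: 0.1
finger_force: 1.3
t: 21.3
eef_pos: [557.3, 126.9, 51.5]
eef_rot: [0.026, 1.0, 0.001, -0.001]
force: [-11.1, -2.5, 23.8]
finger_gap: 0.0
finger_force: 12.0
```

The left tab is down at 51.5. Now over to the right tab, lifting high on the way.

```bash
python3 -m pendant '[0,0,-25,0,0,0,-40,0,0,-40,0,0,0,-42,0,0,0,-42,0,0]'
python3 -m pendant '[0,-42,0,0,0,0,0,0]'
python3 - <<'E'
from h import *
st(bw(0,-83,80))
E
```

```text
t: 21.8
eef_pos: [551.0, 2.1, 113.2]
eef_rot: [0.025, 1.0, 0.0, 0.0]
force: [-0.3, -0.3, -0.2]
finger_gap: 0.1
finger_force: 0.0
t: 22.0
eef_pos: [548.0, -47.0, 113.3]
eef_rot: [0.031, 1.0, -0.002, 0.0]
force: [0.7, -0.3, 0.2]
finger_gap: -0.3
finger_force: 0.0
t 22.0 pos [548.  -47.  113.3] y-ang 86.4 z [ 0.    -0.003 -1.   ] F [ 0.7 -0.3  0.2] gap -0.3 q [-0.46  0.18  0.55  1.83 -0.1   1.15  1.63]
shift [-1.6  8.9 33.2]
```

```bash
python3 -m pendant '[0,1,20,0,0,0,10,0,0,0,5,0,0,0,5,0,0,0,0,0]'
python3 -m pendant '[0,0,5,0,0,0,5,0,0,0,5,0,0,0,3,0,0,0,0,0]'
python3 -m pendant '[0,0,3,0,0,0,2,0,0,0,0,0,0,0,0,0]'
```

```text
t: 22.5
eef_pos: [548.4, -39.1, 73.4]
eef_rot: [0.026, 1.0, -0.001, -0.001]
force: [-3.2, -1.2, 5.6]
finger_gap: 0.1
finger_force: 3.3
t: 23.0
eef_pos: [548.4, -37.4, 54.3]
eef_rot: [0.026, 1.0, -0.0, -0.001]
force: [0.8, 0.3, -0.5]
finger_gap: 0.3
finger_force: 0.0
t: 23.4
eef_pos: [549.4, -37.6, 51.8]
eef_rot: [0.026, 1.0, 0.001, 0.0]
force: [-4.0, 0.1, 11.4]
finger_gap: -0.0
finger_force: 5.5
```

All three tabs are down. I'm re-probing the front and left tabs at a height where a standing tab would be felt, then retreating and checking the mug and tin by image difference.

```bash
python3 -m pendant '[0,0,-25,0,0,0,-20,0,31,40,0,0,31,43,0,0,0,0,0,0]'
python3 -m pendant '[0,0,20,0,0,0,15,0,0,0,0,0]'
python3 -m pendant '[0,0,-20,0,0,0,-15,0,-31,42,0,0,-31,42,0,0,0,0,0,0]'
python3 -m pendant '[0,0,20,0,0,0,15,0,0,0,0,0]'
python3 -m pendant '[0,0,-35,0,0,0,-40,0,0,0,-40,0,20,40,-20,0,20,40,-10,0]'
python3 -m pendant '[20,40,0,0,20,40,0,0,20,40,0,0,0,0,0,0,0,0,0,0]'
python3 - <<'E'
from h import *
import pickle
C=pickle.load(open("c0.pkl","rb"));t0=C["top"]["color"];t1=manip.camera("top")["color"]
cv2.imwrite("pics/end.png",t1)
g=lambda i:cv2.cvtColor(i,cv2.COLOR_BGR2GRAY)
for n,(x,y,w,h) in {"mug":(326,132,60,48),"tin":(424,214,40,40)}.items():
    r=cv2.matchTemplate(g(t1)[y-8:y+h+8,x-8:x+w+8],g(t0)[y:y+h,x:x+w],cv2.TM_CCOEFF_NORMED)
    print(n,cv2.minMaxLoc(r)[1::2],"(8,8)=unmoved")
st()
E
```

```text
t: 23.9
eef_pos: [490.1, 52.0, 94.8]
eef_rot: [0.021, 1.0, 0.002, -0.001]
force: [-0.2, -0.1, -0.6]
finger_gap: -0.0
finger_force: 0.0
t: 24.2
eef_pos: [491.8, 44.9, 58.4]
eef_rot: [0.026, 1.0, -0.001, -0.002]
force: [-0.7, 0.3, -0.9]
finger_gap: -0.1
finger_force: 0.0
t: 24.7
eef_pos: [560.0, 129.7, 95.5]
eef_rot: [0.022, 1.0, 0.001, 0.001]
force: [-0.8, 0.5, 0.3]
finger_gap: -0.2
finger_force: 0.0
t: 25.0
eef_pos: [554.9, 121.5, 58.0]
eef_rot: [0.026, 1.0, -0.001, -0.002]
force: [-0.5, -0.2, 0.1]
finger_gap: -0.2
finger_force: 0.0
t: 25.5
eef_pos: [522.9, 203.9, 209.4]
eef_rot: [0.029, 1.0, 0.002, 0.003]
force: [0.2, 0.9, 0.9]
finger_gap: -0.2
finger_force: 0.0
t: 26.0
eef_pos: [466.9, 328.1, 205.8]
eef_rot: [0.025, 1.0, 0.0, 0.0]
force: [0.9, -1.8, 0.1]
finger_gap: 0.1
finger_force: 0.0
mug (0.9249663949012756, (8, 8)) (8,8)=unmoved
tin (0.9997261166572571, (8, 8)) (8,8)=unmoved
t 26.05 pos [468.  326.5 205.8] y-ang 87.0 z [ 0.001 -0.    -1.   ] F [ 0.5 -0.6 -0.3] gap 0.1 q [-0.91  0.15  0.29  1.66 -0.04  1.34  0.9 ]
```

No tab is standing, and the mug and tin haven't moved. Handing in.

```bash
python3 -c "
from plant import manip
print(manip.hand_in())"
```

```text
the job is handed in; nothing more can be done
None
```

The lemon is in the box, the lid is shut, all three tabs are down, and the mug and tin haven't moved; I handed it in at about 26 s (no verdict returned), but I viewed 12 pictures against the limit of 10.

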